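# Turn the saucer over against the backstop and stand the seedling in it

## Task

The square plant saucer lies upside down on the potting bench. Push it up the curved metal backstop until it stands leaning there, tip it back over so that it lies flat on the bench with its rim upwards, then stand the potted seedling upright in the middle of it. Do not shift or knock over the other two pots and the bottle, never tip the seedling over, and let go of everything at the end.

Things in the scene. Friction and masses are not known exactly. Their poses are not given: they have to be found in the camera images.
- saucer: Loose square saucer, terracotta-brown plastic, 140 x 140 x 13 mm, 0.2 kg: a 5 mm flat base with a 6 mm wide rim 8 mm proud of it all round. It starts upside down, rim on the bench, smooth base on top, too wide to grasp. Origin: middle of the open rim-side face; x, y along the square's edges, z from the rim side out through the base (up at the start, down when right way up).
- saucer_center (a point): The middle of the saucer, half-way through its 13 mm thickness, same axes as the saucer: 6.5 mm above the bench when the saucer lies flat, either way up.
- backstop: Fixed backstop of bent steel sheet, 300 mm wide, 4 mm thick, empty space behind. Origin: middle of its foot line on the bench; x along the width, y level into it (the way to push), z up. Its face rises from the foot in strips sloped 30, 46, 56, 66 degrees, 18, 20, 22, 20 mm high. Pushed at its near edge until that is at the foot line, the saucer climbs it and stays leaning at about 47 degrees.
- backstop_lip (a point): Middle of the backstop's straight upper lip, 74 mm behind the foot line, 80 mm above the bench; axes as the backstop's. The leaning saucer stands about 30 mm past the lip, where it can be hooked from behind and pulled over. Two props behind the backstop stay below 55 mm.
- pot_center (a point): Middle, 30 mm above the foot, of the loose terracotta pot with a green seedling (the only pot with a plant), z up, 0.14 kg. It is round, 60 mm high, 44 mm across at the foot; the collar to grip is 62 mm across, 42 to 60 mm above the foot. The soft leaves reach 30 mm above the collar and 26 mm from the axis and may be brushed.
- bare_pot_center (a point): The middle, 30 mm above the foot, of a pot of the same size filled with soil, without a plant; leave it alone.
- empty_pot_center (a point): The middle, 30 mm above the foot, of an empty pot of the same size; leave it alone.
- spray_center (a point): The middle, 75 mm above the foot, of a white bottle, 56 mm across, 150 mm high; leave it alone.

How it is judged:
By the outcome, as a careful person would: the job done as asked, in the order asked, and still so for the second after the job is handed in, with the robot touching nothing.
It also fails if it takes over 72 s, if anything falls off the work surface, if the arm or the gripper's body presses on something with over 40 N, if the wrist force passes 120 N, or if a joint passes its speed limit or range.

## Robot

A 7-joint arm with a two-finger parallel gripper is mounted at the origin on the work surface. World frame = base frame: x ahead of the robot, y to its left, z up, the work surface at z = 0. Lengths are in mm, angles in rad, forces in N, time in s.
With the tool pointing down it reaches from about 425 to 875 mm from the base axis. Payload 4.7 kg.
Tool frame: the origin (TCP) lies midway between the tips of the shut fingers; the grasp point (between the pads) lies 19 mm behind it; x points along the fingers, z is the direction in which the jaws open and shut, and the axes are right-handed (so a half turn about x gives the same grasp; the last joint's range is limited). The gripper opens to 85 mm and grips with 20 to 120 N. Pads are 22 mm wide; open, the fingers measure 114 mm over their backs; the gripper's body (76 mm by 85 mm) begins 54 mm behind the grasp point. The pads swing forward as they close: fully open they stand 13 mm farther back than shut.
Start: joints at [-1.262, 0.321, -0.07, 1.45, 0.023, 1.371, -0.057], TCP at [188.886, 621.973, 197.049] pointing down, gripper open.
Joint ranges: [-2.86, 2.86], [-0.3, 2.09], [-1.38, 1.24], [0.06, 2.45], [-1.56, 4.7], [0.09, 2.05], [-2.69, 2.69]. Speed limits (rad/s): [2.57, 2.57, 3.14, 3.14, 3.14, 3.14, 3.14].

## Interface

Orientations are given as a rotation vector (axis times angle).
In Python, from cell import arm, cams, workorder gives the robot as it stands.
- The arm moves only by the tool move_arm, never from a script. Its argument "increments" is a list of rows, each a list of 7 numbers: the opening, from -1 (shut) to 1 (fully open), then the shift along the tool's x, y, z each as a share of 0.15 m, from -1 to 1, then the turn, a rotation vector about the tool's x, y, z each as a share of 45 degrees, from -1 to 1. A call has 1 to 8 rows; each row shifts and turns the commanded pose from where the row before left it, along the tool's axes as they then stand; what a row does not reach is not made up. A row lasts 1/8 s, in which the tool goes at most 62.5 mm and 10.7 degrees, less where a joint would pass 70% of its speed; a pose out of reach is approached as far as the arm can. A call with a number of a shift or a turn outside -1 to 1 is refused whole. A call with a gripper value outside its range is refused whole. The fingers move at their own pace and stop on an object; the grip force is fixed at half the most. Time passes only in rows, so rows that do not move let the fingers close. It gives the time, the measured TCP pose, the force and the opening at its end, in the units of the state.
- arm.get_state(): the state, without advancing time (a new reading comes with each control period).
- cams.grab_frame(name): name is "side" or "top" or "wrist"; returns the picture (420x560x3 uint8, red, green, blue); there is no depth.
- cams.calibration(name): a dict with "fovy" (degrees; the focal length in pixels is half the picture's height over the tangent of half this angle, whatever the lens; pixels are square), "cx", "cy" (the principal point, pixels), "k1" (the pictures are not rectified: a ray, as slopes to the right and down, at radius r is drawn at 1 + k1 r^2 times it, then the intrinsics apply), "extrinsics" (4x4, takes a point from camera to world coordinates); the wrist camera has in their place "T_tool_cam" (4x4, takes a point from camera to tool coordinates, whose origin is the TCP and whose axes are the tool frame's). Camera axes: x right, y down, z forward; pixel columns grow to the right and rows downward; lengths in mm; the calibration is good to about 2 mm. A picture is of the moment at which its call begins: read the wrist's pose just before it. calibration takes no time and is no camera call.
- workorder.close_job(): hands the job in, once; it reports no verdict.
The state is a dict: "time_s": time; "q": joint angles; "qd": joint speeds; "effort": joint torques, N m; "eef_pos": TCP position; "eef_rot": TCP orientation; "force": force on the tool from outside, world axes, zero at the start; "moment": the same for the moment, N m; "grip_width": finger opening in mm.
Only numpy, scipy, OpenCV 4.12 (cv2) and the standard library are available. Lean on these libraries where they do the work, as an engineer would, in place of code of your own. Each camera call takes 0.05 s, during which the arm holds its last target. There are 200 camera calls.

## Working session

There is one attempt and no reset: what is moved stays moved. The work goes in short steps, Python scripts to look and compute and a tool call to move; the robot and the scene stay as the last step left them, time stands still between calls to the robot, and variables do not carry over. Pictures are saved under pics/ and viewed, about 8 in all and at most 12, crops included, and the job is handed in when it is done.

Besides the shell and the picture viewer there is one more tool, called after "Call:" by a JSON object that holds its "fn" and its "kwargs", one argument or row to a line. move_arm: Moves the arm, as the interface text tells. Its arguments: {"type":"object","properties":{"increments":{"type":"array","items":{"type":"array","items":{"type":"number"}}}},"required":["increments"]}

```bash
ls; mkdir -p pics
cat > h.py <<'E'
import numpy as np, cv2
from cell import arm, cams, workorder
from scipy.spatial.transform import Rotation as R
def cal(n):
    c=cams.calibration(n); f=210/np.tan(np.radians(c["fovy"])/2)
    if "extrinsics" in c: T=np.array(c["extrinsics"])
    else:
        s=arm.get_state(); W=np.eye(4); W[:3,:3]=R.from_rotvec(s["eef_rot"]).as_matrix(); W[:3,3]=s["eef_pos"]
        T=W@np.array(c["T_tool_cam"])
    return c,f,T
def ray(n,u,v):
    c,f,T=cal(n); d=np.array([(u-c["cx"])/f,(v-c["cy"])/f]); s=d.copy()
    for _ in range(30): s=d/(1+c["k1"]*(s@s))
    return T[:3,3],T[:3,:3]@np.array([s[0],s[1],1])
def at(n,u,v,z):
    o,d=ray(n,u,v); return o+d*(z-o[2])/d[2]
def proj(n,P):
    c,f,T=cal(n); p=np.linalg.inv(T)@np.append(P,1); s=p[:2]/p[2]; s=s*(1+c["k1"]*(s@s)); return s*f+[c["cx"],c["cy"]]
def snap(n,fn,scale=1.4):
    im=cams.grab_frame(n); cv2.imwrite("pics/"+fn,cv2.cvtColor(cv2.resize(im,None,fx=scale,fy=scale,interpolation=cv2.INTER_CUBIC),cv2.COLOR_RGB2BGR)); return im
E
python3 - <<'E'
from h import *
np.set_printoptions(precision=3,suppress=True)
s=arm.get_state(); print(s["eef_pos"],s["eef_rot"],s["force"],s["grip_width"],s["time_s"])
print(R.from_rotvec(s["eef_rot"]).as_matrix())
snap("top","top0.png");snap("side","side0.png")
for n in("top","side"): c,f,T=cal(n); print(c["cx"],c["cy"],c["k1"],f);print(T)
print(cams.calibration("wrist"))
E
```

```text
pics
[188.749 621.345 195.913] [-0.991  1.336  0.989] [-0.934 -0.253  0.408] 85.24954375701924 0.0
[[-0.    -0.957  0.291]
 [-0.002  0.291  0.957]
 [-1.    -0.    -0.002]]
270.01711118416165 214.01782881184792 -0.03022994338651043 534.4385501723214
[[  -0.002   -0.993    0.116  459.577]
 [  -1.       0.002    0.003  -22.547]
 [  -0.003   -0.116   -0.993 1483.154]
 [   0.       0.       0.       1.   ]]
273.7963341131215 209.5992301987009 0.030141428451335946 451.6878973945627
[[   0.757   -0.486    0.437   68.624]
 [  -0.654   -0.551    0.519 -649.813]
 [  -0.012   -0.678   -0.735  962.373]
 [   0.       0.       0.       1.   ]]
{'fovy': 63.520291194483306, 'cx': 284.3504327927211, 'cy': 214.39346468220967, 'k1': -0.08378058419064476, 'T_tool_cam': array([[   0.   ,   -0.284,    0.959, -176.679],
       [  -0.   ,   -0.959,   -0.284,   73.004],
       [   1.   ,   -0.   ,   -0.   ,   -0.006],
       [   0.   ,    0.   ,    0.   ,    1.   ]])}
```

View pics/top0.png

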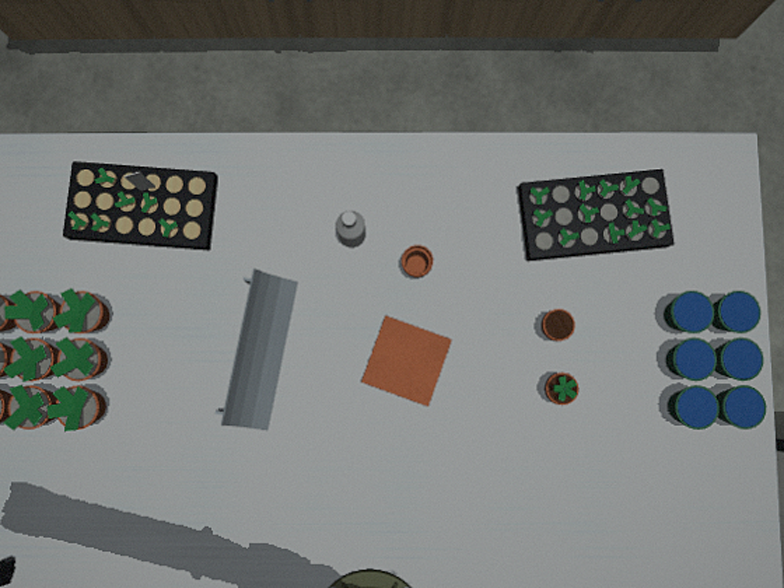

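View pics/side0.png

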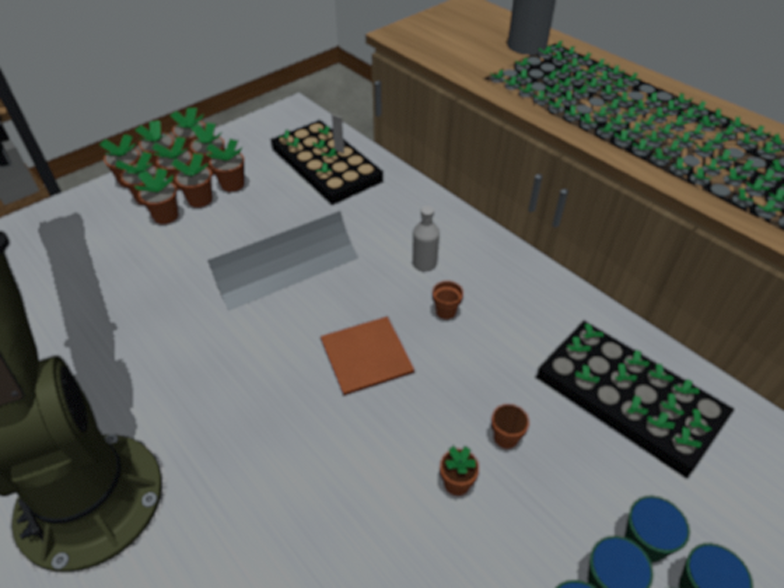

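The top view shows the saucer at about (405,361) in the enlarged picture. The backstop is to its left, with foot line (297,281)–(268,430) and lip (254,270)–(222,427). The seedling is at (564,388), the bare pot at (557,325), the empty pot at (416,262) and the bottle at (349,226). The side view agrees.

Run:
```python
from h import *
np.set_printoptions(precision=1,suppress=True)
im=cv2.cvtColor(cv2.imread("pics/top0.png"),cv2.COLOR_BGR2HSV)
m=cv2.inRange(im,(0,90,90),(18,255,255)); m[:310]=0;m[410:]=0;m[:,:350]=0;m[:,460:]=0
cs,_=cv2.findContours(m,0,2); c=max(cs,key=cv2.contourArea); 
q=cv2.approxPolyDP(c,12,True)[:,0]; print(q)
P=np.array([at("top",u/1.4,v/1.4,13) for u,v in q]);print(P); print(P.mean(0),[np.linalg.norm(P[i]-P[i-1]) for i in range(len(P))])
r=cv2.minAreaRect(np.array([at("top",u/1.4,v/1.4,13)[:2] for u,v in c[:,0]],np.float32));print("rect",r)
A=lambda n,u,v,z:at(n,u/1.4,v/1.4,z)
f1,f2=A("top",297,281,0),A("top",268,430,0); l1,l2=A("top",254,270,80),A("top",222,427,80)
print("foot",f1,f2,np.linalg.norm(f1-f2),"lip",l1,l2,np.linalg.norm(l1-l2))
print("side foot",A("side",357,260,0),A("side",230,307,0),"lip",A("side",341,212,80),A("side",209,262,80))
for n,u,v,z in(("seed",562,388,60),("bare",557,324,60),("empty",416,261,60),("spray",349,218,150)): print(n,A("top",u,v,z))
print("seed side",A("side",460,463,60),"bare side",A("side",510,415,60))
```

```text
[[385 316]
 [362 381]
 [428 405]
 [450 340]]
[[ 598.7  -32.1   13. ]
 [ 471.2   13.2   13. ]
 [ 424.4 -115.3   13. ]
 [ 551.  -159.7   13. ]]
[511.3 -73.5  13. ] [np.float64(136.26198912914208), np.float64(135.29480979785708), np.float64(136.78618227907094), np.float64(134.140947955557)]
rect ((511.40008544921875, -73.18585205078125), (139.0736541748047, 138.6721954345703), 70.0430679321289)
foot [670.7 143.9   0. ] [376.  197.8   0. ] 299.5762334051961 lip [680.6 216.9  80. ] [386.  271.5  80. ] 299.6276134442331
side foot [662.4 142.8   0. ] [382.2 208.    0. ] lip [680.9 214.6  80. ] [388.2 268.1  80. ]
seed [ 456.7 -366.2   60. ]
bare [ 578.1 -360.2   60. ]
empty [700.5 -91.8  60. ]
spray [764.8  33.7 150. ]
seed side [ 460.2 -362.1   60. ] bare side [ 583.4 -355.7   60. ]
```

```bash
cat >> h.py <<'E'
F=np.array([523.3,170.9,0]); yb=np.array([.182,.983,0]);yb/=np.linalg.norm(yb); xb=np.array([yb[1],-yb[0],0])
RB=np.c_[[0,0,-1],yb,xb]
B=lambda x,y,z: F+x*xb+y*yb+[0,0,z]
def tob(P): d=np.array(P)-F; return np.array([d@xb,d@yb,d[2]])
def cur():
    s=arm.get_state(); return np.array(s["eef_pos"]),R.from_rotvec(s["eef_rot"]).as_matrix()
def plan(way,grip,start=None):
    """way: list of (pos,Rm,nrows); prints the rows in tool units"""
    p,Rm=start or cur()
    for P,Rt,n in way:
        for i in range(n):
            k=n-i
            d=np.round(Rm.T@((np.array(P)-p)/k)/150,2)
            w=np.round(R.from_matrix(Rm.T@Rt).as_rotvec()/k/(np.pi/4),2)
            print([grip]+[float(a)+0 for a in d]+[float(a)+0 for a in w],",",end=" ")
            p=p+Rm@d*150; Rm=Rm@R.from_rotvec(w*np.pi/4).as_matrix()
        print("->",p.round(1),tob(p).round(1))
    return p,Rm
def st():
    s=arm.get_state(); print("t %.2f"%s["time_s"],"b",tob(s["eef_pos"]).round(1),"pos",np.round(s["eef_pos"],1),"F",np.round(s["force"],1),"w %.1f"%s["grip_width"])
    print("ang err deg",np.degrees(R.from_matrix(RB.T@cur()[1]).as_rotvec()).round(1))
E
python3 - <<'E'
from h import *
p,r=cur()
Rm=R.from_matrix(r)*R.from_rotvec([0.75,0,0])
plan([([450,380,200],Rm.as_matrix(),8),([560,120,200],RB,8),(B(32,-360,150),RB,7)],1)
E
```

```text
[1, 0.0, -0.27, -0.13, 0.12, 0.0, 0.0] , [1, 0.0, -0.28, -0.1, 0.12, 0.0, 0.0] , [1, 0.0, -0.29, -0.08, 0.12, 0.0, 0.0] , [1, 0.0, -0.29, -0.05, 0.12, 0.0, 0.0] , [1, -0.01, -0.29, -0.02, 0.12, 0.0, 0.0] , [1, 0.0, -0.3, 0.0, 0.12, 0.0, 0.0] , [1, -0.01, -0.29, 0.03, 0.12, 0.0, 0.0] , [1, 0.0, -0.29, 0.07, 0.11, 0.0, 0.0] , -> [450.4 380.2 199.3] [-109.8  192.6  199.3]
[1, 0.0, -0.23, -0.03, 0.11, 0.0, 0.0] , [1, 0.0, -0.24, -0.01, 0.11, 0.0, 0.0] , [1, 0.0, -0.23, 0.01, 0.11, 0.0, 0.0] , [1, 0.0, -0.23, 0.03, 0.12, 0.0, 0.0] , [1, 0.0, -0.23, 0.05, 0.11, 0.0, 0.0] , [1, 0.0, -0.23, 0.07, 0.12, 0.0, 0.0] , [1, 0.0, -0.22, 0.09, 0.11, 0.0, 0.0] , [1, 0.0, -0.2, 0.12, 0.12, 0.0, 0.0] , -> [560.7 120.6 199.7] [ 45.9 -42.7 199.7]
[1, 0.05, -0.3, -0.01, 0.0, 0.0, 0.0] , [1, 0.05, -0.3, -0.01, 0.0, 0.0, 0.0] , [1, 0.05, -0.3, -0.01, 0.0, 0.0, 0.0] , [1, 0.05, -0.3, -0.01, 0.0, 0.0, 0.0] , [1, 0.05, -0.31, -0.02, 0.0, 0.0, 0.0] , [1, 0.04, -0.3, -0.01, 0.0, 0.0, 0.0] , [1, 0.05, -0.31, -0.02, 0.0, 0.0, 0.0] , -> [ 489.  -189.6  149.3] [  31.9 -360.7  149.3]
```

Call:
{"fn": "move_arm", "kwargs": {
  "increments": [
    [1, 0, -0.27, -0.13, 0.12, 0, 0],
    [1, 0, -0.28, -0.1, 0.12, 0, 0],
    [1, 0, -0.29, -0.08, 0.12, 0, 0],
    [1, 0, -0.29, -0.05, 0.12, 0, 0],
    [1, -0.01, -0.29, -0.02, 0.12, 0, 0],
    [1, 0, -0.3, 0, 0.12, 0, 0],
    [1, -0.01, -0.29, 0.03, 0.12, 0, 0],
    [1, 0, -0.29, 0.07, 0.11, 0, 0]
  ]
}}

```text
time_s: 1.1
eef_pos: [451.2, 379.6, 199.8]
eef_rot: [-0.413, 1.531, 0.413]
force: [-0.0, -0.1, 0.1]
grip_width: 85.7
```

Call:
{"fn": "move_arm", "kwargs": {
  "increments": [
    [1, 0, -0.23, -0.03, 0.11, 0, 0],
    [1, 0, -0.24, -0.01, 0.11, 0, 0],
    [1, 0, -0.23, 0.01, 0.11, 0, 0],
    [1, 0, -0.23, 0.03, 0.12, 0, 0],
    [1, 0, -0.23, 0.05, 0.11, 0, 0],
    [1, 0, -0.23, 0.07, 0.12, 0, 0],
    [1, 0, -0.22, 0.09, 0.11, 0, 0],
    [1, 0, -0.2, 0.12, 0.12, 0, 0]
  ]
}}

```text
time_s: 2.1
eef_pos: [561.7, 118.8, 200.1]
eef_rot: [0.15, 1.565, -0.15]
force: [0.2, 0.6, -0.5]
grip_width: 85.7
```

Call:
{"fn": "move_arm", "kwargs": {
  "increments": [
    [1, 0.05, -0.3, -0.01, 0, 0, 0],
    [1, 0.05, -0.3, -0.01, 0, 0, 0],
    [1, 0.05, -0.3, -0.01, 0, 0, 0],
    [1, 0.05, -0.3, -0.01, 0, 0, 0],
    [1, 0.05, -0.31, -0.02, 0, 0, 0],
    [1, 0.04, -0.3, -0.01, 0, 0, 0],
    [1, 0.05, -0.31, -0.02, 0, 0, 0],
    [1, 0, 0, 0, 0, 0, 0]
  ]
}}

```text
time_s: 3.1
eef_pos: [487.0, -194.7, 148.8]
eef_rot: [0.152, 1.566, -0.155]
force: [-0.2, 1.3, -0.4]
grip_width: 85.4
```

Run:
```python
from h import *
st(); plan([(B(32,-360,25),RB,4),(B(32,-360,-8),RB,4)],1)
```

```text
t 3.10 b [  30.9 -366.1  148.8] pos [ 487.  -194.7  148.8] F [-0.2  1.3 -0.4] w 85.4
ang err deg [ 0.7  0.  -0.1]
[1, 0.21, 0.01, 0.0, 0.0, 0.0, 0.0] , [1, 0.21, 0.01, 0.0, -0.01, 0.0, 0.0] , [1, 0.2, 0.01, 0.0, 0.0, 0.0, 0.0] , [1, 0.21, 0.01, 0.01, -0.01, 0.0, 0.0] , -> [ 489.6 -189.3   24.3] [  32.4 -360.3   24.3]
[1, 0.05, 0.0, 0.0, 0.0, 0.0, 0.0] , [1, 0.06, 0.0, 0.0, 0.0, 0.0, 0.0] , [1, 0.05, 0.0, 0.0, 0.0, 0.0, 0.0] , [1, 0.06, 0.0, 0.0, 0.0, 0.0, 0.0] , -> [ 489.5 -189.3   -8.7] [  32.4 -360.3   -8.7]
```

Call:
{"fn": "move_arm", "kwargs": {
  "increments": [
    [1, 0.21, 0.01, 0, 0, 0, 0],
    [1, 0.21, 0.01, 0, -0.01, 0, 0],
    [1, 0.2, 0.01, 0, 0, 0, 0],
    [1, 0.21, 0.01, 0.01, 0, 0, 0],
    [1, 0.06, 0, 0, 0, 0, 0],
    [1, 0.06, 0, 0, 0, 0, 0],
    [1, 0.04, 0, 0, 0, 0, 0],
    [1, 0, 0, 0, 0, 0, 0]
  ]
}}

```text
time_s: 4.1
eef_pos: [491.9, -183.4, 0.8]
eef_rot: [0.139, 1.566, -0.139]
force: [-0.1, -0.8, 0.1]
grip_width: 85.5
```

Run:
```python
from h import *
st(); snap("wrist","w1.png",1.2)
```

```text
t 4.10 b [  33.6 -354.1    0.8] pos [ 491.9 -183.4    0.8] F [-0.1 -0.8  0.1] w 85.5
ang err deg [-0.3 -0.   0. ]
```

View pics/w1.png

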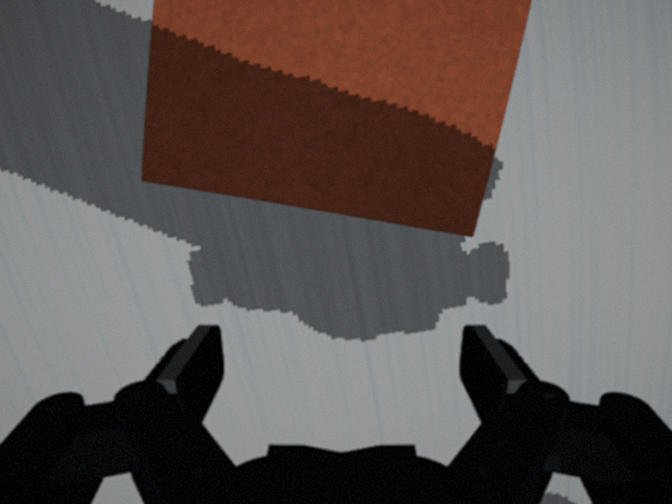

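The wrist view shows the saucer's near edge from (143,181) to (474,236) and the finger tips at columns 200 and 480. I'll shift left about 10 mm, lower the tips and push.

Call:
{"fn": "move_arm", "kwargs": {
  "increments": [
    [1, 0.06, 0, -0.06, 0, 0, 0],
    [1, 0, 0.1, 0, 0, 0, 0],
    [1, 0, 0.1, 0, 0, 0, 0],
    [1, 0, 0.1, 0, 0, 0, 0],
    [1, 0, 0.1, 0, 0, 0, 0],
    [1, 0, 0.1, 0, 0, 0, 0],
    [1, 0, 0.1, 0, 0, 0, 0],
    [1, 0, 0, 0, 0, 0, 0]
  ]
}}

```text
time_s: 5.15
eef_pos: [499.0, -91.5, -8.5]
eef_rot: [0.137, 1.566, -0.137]
force: [0.6, 0.9, 0.5]
grip_width: 85.6
```

Run:
```python
from h import *
st(); plan([(B(24,-100,-8),RB,11)],1)
```

```text
t 5.15 b [  23.9 -262.5   -8.5] pos [499.  -91.5  -8.5] F [0.6 0.9 0.5] w 85.6
ang err deg [-0.5 -0.   0. ]
[1, 0.0, 0.1, 0.0, 0.0, 0.0, 0.0] , [1, 0.0, 0.1, 0.0, 0.0, 0.0, 0.0] , [1, 0.0, 0.1, 0.0, 0.0, 0.0, 0.0] , [1, 0.0, 0.1, 0.0, 0.0, 0.0, 0.0] , [1, 0.0, 0.1, 0.0, 0.0, 0.0, 0.0] , [1, 0.0, 0.1, 0.0, 0.0, 0.0, 0.0] , [1, 0.0, 0.1, 0.0, 0.0, 0.0, 0.0] , [1, 0.0, 0.1, 0.0, 0.0, 0.0, 0.0] , [1, 0.0, 0.09, 0.0, 0.0, 0.0, 0.0] , [1, 0.0, 0.1, 0.01, 0.01, 0.0, 0.0] , [1, 0.0, 0.09, 0.0, 0.0, 0.0, 0.0] , -> [528.7  67.7  -8.5] [  24.1 -100.5   -8.5]
```

Call:
{"fn": "move_arm", "kwargs": {
  "increments": [
    [1, 0, 0.1, 0, 0, 0, 0],
    [1, 0, 0.1, 0, 0, 0, 0],
    [1, 0, 0.1, 0, 0, 0, 0],
    [1, 0, 0.1, 0, 0, 0, 0],
    [1, 0, 0.1, 0, 0, 0, 0],
    [1, 0, 0.1, 0, 0, 0, 0],
    [1, 0, 0.1, 0, 0, 0, 0],
    [1, 0, 0, 0, 0, 0, 0]
  ]
}}

```text
time_s: 6.15
eef_pos: [517.4, 11.8, -8.5]
eef_rot: [0.137, 1.566, -0.137]
force: [-0.4, 0.6, -0.4]
grip_width: 85.4
```

Run:
```python
from h import *
st(); a=snap("wrist","w2.png",1); b=cams.grab_frame("top")[150:330,110:360]
b=cv2.resize(b,None,fx=2,fy=2); im=np.zeros((420,560+500,3),np.uint8); im[:,:560]=a; im[:360,560:]=b
cv2.imwrite("pics/c2.png",cv2.cvtColor(cv2.resize(im,(800,317),interpolation=cv2.INTER_AREA),cv2.COLOR_RGB2BGR))
```

```text
t 6.15 b [  23.1 -157.5   -8.5] pos [517.4  11.8  -8.5] F [-0.4  0.6 -0.4] w 85.4
ang err deg [-0.5 -0.   0. ]
```

View pics/c2.png

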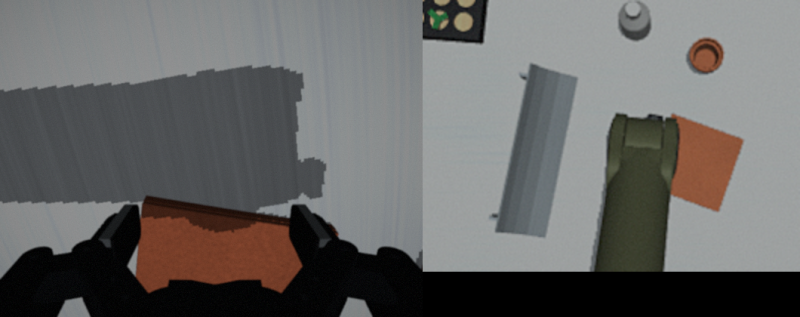

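The picture shows the fingers standing over the saucer. In the top view its corners are where they were, so the open tips are higher than I assumed and passed over it without touching. I'll back off, then find the real height of the open tips by touching the bench gently.

Call:
{"fn": "move_arm", "kwargs": {
  "increments": [
    [1, -0.04, 0, 0, 0, 0, 0],
    [1, 0, -0.25, 0, 0, 0, 0],
    [1, 0, -0.25, 0, 0, 0, 0],
    [1, 0, -0.25, 0, 0, 0, 0],
    [1, 0, -0.25, 0, 0, 0, 0],
    [1, 0, -0.25, 0, 0, 0, 0],
    [1, 0, -0.15, 0, 0, 0, 0],
    [1, 0, 0, 0, 0, 0, 0]
  ]
}}

```text
time_s: 7.25
eef_pos: [479.4, -199.2, -1.9]
eef_rot: [0.142, 1.565, -0.144]
force: [0.1, 1.1, -0.3]
grip_width: 85.7
```

Call:
{"fn": "move_arm", "kwargs": {
  "increments": [
    [1, 0.04, 0, 0, 0, 0, 0],
    [1, 0.02, 0, 0, 0, 0, 0],
    [1, 0.01, 0, 0, 0, 0, 0],
    [1, 0, 0, 0, 0, 0, 0]
  ]
}}

```text
time_s: 7.75
eef_pos: [480.2, -196.0, -13.2]
eef_rot: [0.138, 1.567, -0.138]
force: [-1.1, 0.1, -0.5]
grip_width: 85.3
```

Call:
{"fn": "move_arm", "kwargs": {
  "increments": [
    [1, 0.01, 0, 0, 0, 0, 0],
    [1, 0.01, 0, 0, 0, 0, 0],
    [1, 0, 0, 0, 0, 0, 0]
  ]
}}

```text
time_s: 8.12
eef_pos: [480.1, -196.5, -16.1]
eef_rot: [0.139, 1.566, -0.139]
force: [-1.1, -0.7, -0.3]
grip_width: 85.4
```

Call:
{"fn": "move_arm", "kwargs": {
  "increments": [
    [1, 0.01, 0, 0, 0, 0, 0],
    [1, 0.01, 0, 0, 0, 0, 0],
    [1, 0, 0, 0, 0, 0, 0]
  ]
}}

```text
time_s: 8.5
eef_pos: [480.0, -196.5, -19.1]
eef_rot: [0.139, 1.567, -0.139]
force: [-0.6, 0.3, -0.6]
grip_width: 85.2
```

Call:
{"fn": "move_arm", "kwargs": {
  "increments": [
    [1, 0.01, 0, 0, 0, 0, 0],
    [1, 0.01, 0, 0, 0, 0, 0],
    [1, 0, 0, 0, 0, 0, 0]
  ]
}}

```text
time_s: 8.88
eef_pos: [480.0, -196.5, -22.1]
eef_rot: [0.139, 1.567, -0.139]
force: [-0.3, -0.2, 1.0]
grip_width: 85.2
```

Call:
{"fn": "move_arm", "kwargs": {
  "increments": [
    [1, 0.01, 0, 0, 0, 0, 0],
    [1, 0, 0, 0, 0, 0, 0]
  ]
}}

```text
time_s: 9.12
eef_pos: [480.1, -196.5, -23.6]
eef_rot: [0.139, 1.566, -0.139]
force: [-0.3, -0.3, -0.1]
grip_width: 85.9
```

Call:
{"fn": "move_arm", "kwargs": {
  "increments": [
    [1, 0.01, 0, 0, 0, 0, 0],
    [1, 0, 0, 0, 0, 0, 0]
  ]
}}

```text
time_s: 9.38
eef_pos: [480.1, -196.5, -25.1]
eef_rot: [0.139, 1.567, -0.139]
force: [-0.1, 0.3, 0.4]
grip_width: 85.5
```

Run:
```python
from h import *
st(); snap("wrist","w3.png",1)
```

```text
t 9.38 b [  24.4 -369.1  -25.1] pos [ 480.1 -196.5  -25.1] F [-0.1  0.3  0.4] w 85.5
ang err deg [-0.4  0.   0. ]
```

View pics/w3.png

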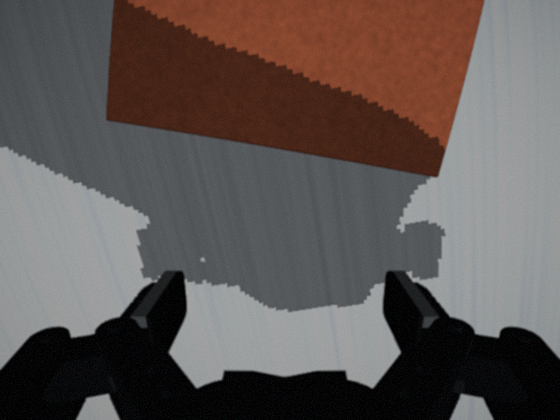

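From the pad spacing (198 px for 85.5 mm) the open tips are about 40 mm behind the TCP, so still well above the bench. I'll keep probing.

Call:
{"fn": "move_arm", "kwargs": {
  "increments": [
    [1, 0.01, 0, 0, 0, 0, 0],
    [1, 0.01, 0, 0, 0, 0, 0],
    [1, 0.01, 0, 0, 0, 0, 0],
    [1, 0, 0, 0, 0, 0, 0]
  ]
}}

```text
time_s: 9.93
eef_pos: [480.0, -196.5, -29.7]
eef_rot: [0.139, 1.567, -0.139]
force: [0.3, -0.5, -0.7]
grip_width: 85.3
```

Call:
{"fn": "move_arm", "kwargs": {
  "increments": [
    [1, 0.01, 0, 0, 0, 0, 0],
    [1, 0.01, 0, 0, 0, 0, 0],
    [1, 0, 0, 0, 0, 0, 0]
  ]
}}

```text
time_s: 10.3
eef_pos: [480.1, -196.5, -32.6]
eef_rot: [0.139, 1.566, -0.139]
force: [0.3, -0.1, -0.3]
grip_width: 85.6
```

Call:
{"fn": "move_arm", "kwargs": {
  "increments": [
    [1, 0.01, 0, 0, 0, 0, 0],
    [1, 0.01, 0, 0, 0, 0, 0],
    [1, 0, 0, 0, 0, 0, 0]
  ]
}}

```text
time_s: 10.68
eef_pos: [480.0, -196.5, -35.6]
eef_rot: [0.139, 1.567, -0.139]
force: [-0.0, 0.5, -0.1]
grip_width: 85.0
```

Run:
```python
from h import *
st(); c=cv2.imread("pics/w3.png"); im=snap("wrist","w4.png",1)
# finger inner edges (dark) along rows
g=cv2.cvtColor(im,cv2.COLOR_RGB2GRAY)
for v in (276,282,290,300,310): print(v,"".join(f"{x:4d}" for x in g[v,110:210:4]))
```

```text
t 10.68 b [  24.3 -369.1  -35.6] pos [ 480.  -196.5  -35.6] F [-0.   0.5 -0.1] w 85.0
ang err deg [-0.4  0.   0. ]
276  167 167 167 168 170 151  93  97  90  90  91  94  89  34  34  36   1   4   4  96  89  92  91  90  89
282  165 167 165 166 170 167  95  94  95  94  74  55  36  35  33   4   8   0   5  95  92  93  90  92  91
290  165 165 167 165 166 167 168 167  16   6  22  34  35  31   4   9   0   8   0  78  96 115  96  88  92
300  158 164 166 169 168 166  31   3  22  33  36  35   6   2   3   1   5   5   4  86 165 168 167 165 160
310  165 159 162 162  24   0  17  34  33  32  19   7   0   1   7   5   4   7   0  81 169 169 168 167 163
```

View pics/w4.png

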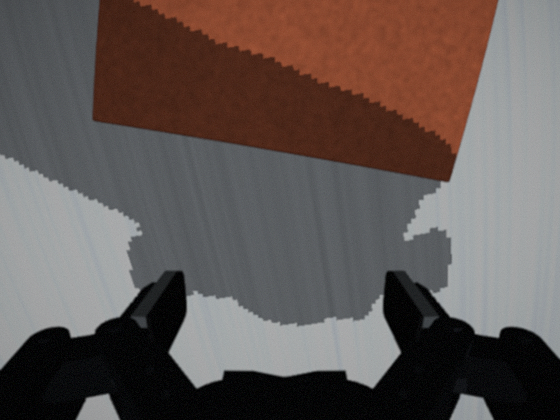

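Call:
{"fn": "move_arm", "kwargs": {
  "increments": [
    [1, 0.01, 0, 0, 0, 0, 0],
    [1, 0.01, 0, 0, 0, 0, 0],
    [1, 0, 0, 0, 0, 0, 0]
  ]
}}

```text
time_s: 11.1
eef_pos: [480.0, -196.5, -38.6]
eef_rot: [0.139, 1.567, -0.139]
force: [-0.1, -0.5, -0.0]
grip_width: 85.2
```

Call:
{"fn": "move_arm", "kwargs": {
  "increments": [
    [1, 0, 0.1, 0, 0, 0, 0],
    [1, 0, 0.1, 0, 0, 0, 0],
    [1, 0, 0.1, 0, 0, 0, 0],
    [1, 0, 0.1, 0, 0, 0, 0],
    [1, 0, 0.1, 0, 0, 0, 0],
    [1, 0, 0, 0, 0, 0, 0]
  ]
}}

```text
time_s: 11.85
eef_pos: [493.7, -120.6, -38.5]
eef_rot: [0.137, 1.567, -0.136]
force: [0.0, -0.2, -0.4]
grip_width: 85.6
```

```bash
cat >> h.py <<'E'
def sq(n,z,lo=(0,110,40),hi=(18,255,255)):
    im=cams.grab_frame(n); m=cv2.inRange(cv2.cvtColor(im,cv2.COLOR_RGB2HSV),lo,hi)
    if n=="top": m[:,:120]=0; m[:,340:]=0; m[:205]=0
    cs,_=cv2.findContours(m,0,2); c=max(cs,key=cv2.contourArea); q=cv2.approxPolyDP(c,8,True)[:,0]
    for a in q: print(a,tob(at(n,*map(float,a),z)).round(0))
E
python3 - <<'E'
from h import *
st(); print("wrist");sq("wrist",13); print("top"); sq("top",13)
E
```

```text
t 11.85 b [  24.  -292.   -38.5] pos [ 493.7 -120.6  -38.5] F [ 0.  -0.2 -0.4] w 85.6
ang err deg [-0.5  0.   0.1]
wrist
[82  0] [ -48. -181.   13.]
[105 252] [ -50. -275.   13.]
[440 265] [  87. -279.   13.]
[481   0] [  90. -180.   13.]
top
[259 230] [  91. -145.   13.]
[248 278] [ -43. -139.   13.]
[288 287] [ -48. -251.   13.]
[304 239] [  89. -271.   13.]
```

The fingers now push the saucer, which is square to the backstop with its near edge at about yb = -277. I'll continue to near the foot.

Call:
{"fn": "move_arm", "kwargs": {
  "increments": [
    [1, 0, 0.1, 0, 0, 0, 0],
    [1, 0, 0.1, 0, 0, 0, 0],
    [1, 0, 0.1, 0, 0, 0, 0],
    [1, 0, 0.1, 0, 0, 0, 0],
    [1, 0, 0.1, 0, 0, 0, 0],
    [1, 0, 0.1, 0, 0, 0, 0],
    [1, 0, 0.1, 0, 0, 0, 0],
    [1, 0, 0.08, 0, 0, 0, 0]
  ]
}}

```text
time_s: 12.95
eef_pos: [514.1, -6.5, -38.5]
eef_rot: [0.139, 1.566, -0.139]
force: [-0.2, -2.6, 2.1]
grip_width: 85.6
```

Call:
{"fn": "move_arm", "kwargs": {
  "increments": [
    [1, 0, 0, 0, 0, 0, 0],
    [1, -0.1, -0.13, 0, 0, 0, 0],
    [0, -0.2, 0, 0, 0, 0, 0],
    [0, 0, 0, 0, 0, 0, 0],
    [0, 0, 0, 0, 0, 0, 0],
    [0, 0, 0, 0, 0, 0, 0]
  ]
}}

```text
time_s: 13.7
eef_pos: [509.6, -27.1, 5.9]
eef_rot: [0.139, 1.568, -0.139]
force: [-0.2, 0.8, 0.2]
grip_width: 42.5
```

Run:
```python
from h import *
st(); print("wrist");sq("wrist",13); snap("wrist","w5.png",1); print("top"); sq("top",13)
```

```text
t 13.70 b [  22.6 -197.1    5.9] pos [509.6 -27.1   5.9] F [-0.2  0.8  0.2] w 42.5
ang err deg [-0.3  0.1 -0. ]
wrist
[126   0] [-52. -72.  13.]
[143 190] [ -52. -162.   13.]
[409 190] [  86. -162.   13.]
[425   0] [ 86. -72.  13.]
top
[217 224] [ 87. -27.  13.]
[208 272] [-47. -28.  13.]
[247 279] [ -47. -137.   13.]
[255 231] [  87. -134.   13.]
```

View pics/w5.png

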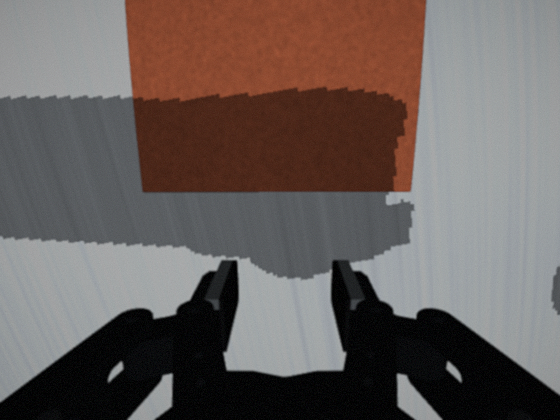

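The saucer is square to the backstop: near edge at yb = -162, xb from -52 to +86. At half opening the tips sit about 36 mm behind the TCP, and the hand is clear of the plane the saucer will lean in. I'll lower and push up.

Call:
{"fn": "move_arm", "kwargs": {
  "increments": [
    [0, 0.12, 0, -0.02, 0, 0, 0],
    [0, 0.1, 0, -0.02, 0, 0, 0],
    [0, 0.03, 0, 0, 0, 0, 0],
    [0, 0, 0.08, 0, 0, 0, 0],
    [0, 0, 0.1, 0, 0, 0, 0],
    [0, 0, 0.1, 0, 0, 0, 0],
    [0, 0, 0.1, 0, 0, 0, 0],
    [0, 0, 0, 0, 0, 0, 0]
  ]
}}

```text
time_s: 14.85
eef_pos: [515.1, 32.5, -30.8]
eef_rot: [0.138, 1.566, -0.136]
force: [0.2, -0.1, 0.6]
grip_width: 42.7
```

Call:
{"fn": "move_arm", "kwargs": {
  "increments": [
    [0, 0, 0.07, 0, 0, 0, 0],
    [0, 0, 0.07, 0, 0, 0, 0],
    [0, 0, 0.07, 0, 0, 0, 0],
    [0, 0, 0.07, 0, 0, 0, 0],
    [0, 0, 0.07, 0, 0, 0, 0],
    [0, 0, 0, 0, 0, 0, 0]
  ]
}}

```text
time_s: 15.6
eef_pos: [523.7, 83.8, -31.3]
eef_rot: [0.138, 1.567, -0.137]
force: [-0.5, -0.8, -0.2]
grip_width: 42.7
```

Run:
```python
from h import *
st(); print("wrist");sq("wrist",13); print("top"); sq("top",100)
```

```text
t 15.60 b [ 16.2 -85.6 -31.3] pos [523.7  83.8 -31.3] F [-0.5 -0.8 -0.2] w 42.7
ang err deg [-0.4  0.   0. ]
wrist
[37  3] [-78.  29.  13.]
[128 258] [-52. -73.  13.]
[444 259] [ 85. -72.  13.]
[542   0] [111.  32.  13.]
top
[185 217] [ 83.  48. 100.]
[175 267] [-49.  48. 100.]
[198 271] [-48. -13. 100.]
[201 225] [ 70.   3. 100.]
[226 226] [ 79. -62. 100.]
```

Call:
{"fn": "move_arm", "kwargs": {
  "increments": [
    [0, 0, 0.07, 0, 0, 0, 0],
    [0, 0, 0.07, 0, 0, 0, 0],
    [0, 0, 0.07, 0, 0, 0, 0],
    [0, 0, 0.07, 0, 0, 0, 0],
    [0, 0, 0.05, 0, 0, 0, 0],
    [0, 0, 0.05, 0, 0, 0, 0],
    [0, 0, 0, 0, 0, 0, 0]
  ]
}}

```text
time_s: 16.58
eef_pos: [534.3, 139.7, -30.7]
eef_rot: [0.139, 1.566, -0.137]
force: [0.5, -0.6, -0.5]
grip_width: 42.8
```

Run:
```python
from h import *
st(); print("wrist");sq("wrist",9); print("top"); sq("top",102); snap("side","side6.png",1.4); snap("wrist","w6.png",1)
```

```text
t 16.57 b [ 16.5 -28.7 -30.7] pos [534.3 139.7 -30.7] F [ 0.5 -0.6 -0.5] w 42.8
ang err deg [-0.4 -0.   0.1]
wrist
[0 0] [-97.  90.   9.]
[  0 121] [-104.   43.    9.]
[129 255] [-54. -17.   9.]
[438 257] [ 84. -17.   9.]
[559 136] [131.  38.   9.]
[559   0] [123.  91.   9.]
top
[199 220] [ 82.  10. 102.]
[170 213] [ 86.  88. 102.]
[159 264] [-49.  90. 102.]
[172 267] [-50.  55. 102.]
[172 223] [ 61.  78. 102.]
```

View pics/side6.png

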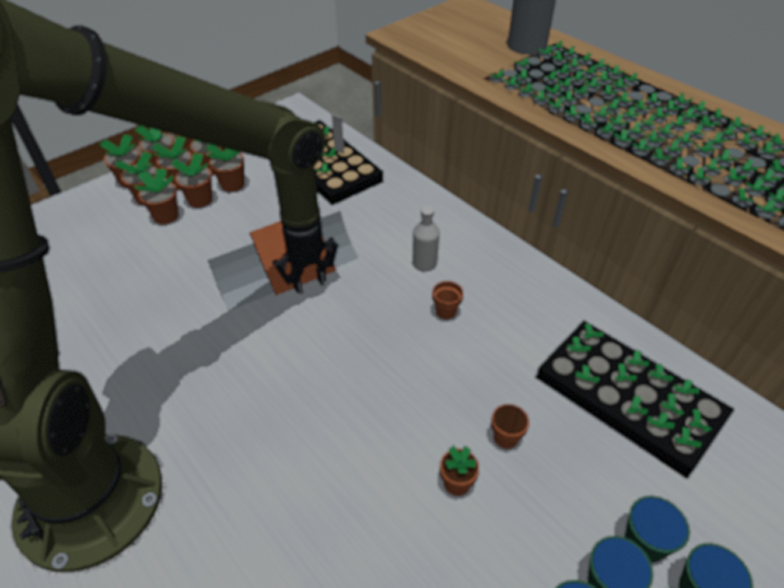

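The side view shows the saucer well up the backstop, square, with the hand clear. It needs about 7 mm more, then I'll back off and check that it stays.

Call:
{"fn": "move_arm", "kwargs": {
  "increments": [
    [0, 0, 0.025, 0, 0, 0, 0],
    [0, 0, 0.025, 0, 0, 0, 0],
    [0, 0, 0, 0, 0, 0, 0]
  ]
}}

```text
time_s: 17.15
eef_pos: [535.2, 145.4, -31.1]
eef_rot: [0.139, 1.566, -0.139]
force: [-0.6, -2.3, 0.1]
grip_width: 42.7
```

Run:
```python
from h import *
st(); print("wrist");sq("wrist",9); print("top"); sq("top",102)
```

```text
t 17.15 b [ 16.3 -22.9 -31.1] pos [535.2 145.4 -31.1] F [-0.6 -2.3  0.1] w 42.7
ang err deg [-0.3  0.  -0. ]
wrist
[0 0] [-97.  96.   9.]
[  0 137] [-105.   42.    9.]
[129 256] [-54. -11.   9.]
[438 258] [ 84. -11.   9.]
[559 151] [132.  38.   9.]
[559   0] [122.  97.   9.]
top
[195 219] [ 82.  21. 102.]
[169 213] [ 86.  91. 102.]
[158 264] [-49.  92. 102.]
[169 266] [-49.  63. 102.]
[169 222] [ 63.  86. 102.]
```

Call:
{"fn": "move_arm", "kwargs": {
  "increments": [
    [0, 0, 0.015, 0, 0, 0, 0],
    [0, 0, 0, 0, 0, 0, 0],
    [0, 0, -0.1, 0, 0, 0, 0],
    [0, 0, -0.2, 0, 0, 0, 0],
    [0, -0.2, -0.1, 0, 0, 0, 0],
    [0, -0.4, 0, 0, 0, 0, 0],
    [0, -0.4, 0, 0, 0, 0, 0],
    [0, -0.2, 0, 0, 0, 0, 0]
  ]
}}

```text
time_s: 18.25
eef_pos: [526.8, 88.6, 153.1]
eef_rot: [0.142, 1.561, -0.136]
force: [0.8, -0.1, -1.3]
grip_width: 42.7
```

Run:
```python
from h import *
st(); print("wrist near edge z9");sq("wrist",9);print("wrist top edge z111");sq("wrist",111); print("top"); sq("top",102)
```

```text
t 18.25 b [ 18.5 -80.3 153.1] pos [526.8  88.6 153.1] F [ 0.8 -0.1 -1.3] w 42.7
ang err deg [-0.3 -0.3  0.2]
wrist near edge z9
[175   0] [-76.  93.   9.]
[207 115] [-52.  -7.   9.]
[356 116] [87. -7.  9.]
[388   0] [110.  94.   9.]
wrist top edge z111
[173   0] [-48.  60. 111.]
[205 116] [-31.  -8. 111.]
[353 117] [ 62.  -8. 111.]
[384   0] [ 77.  60. 111.]
top
[168 213] [ 85.  93. 102.]
[158 264] [-49.  92. 102.]
[185 269] [-49.  21. 102.]
[186 217] [ 83.  45. 102.]
```

The saucer stays leaning, with its upper edge at yb of about 93 and square. Next I go over the top and down behind it.

Call:
{"fn": "move_arm", "kwargs": {
  "increments": [
    [0, -0.1, 0.2, 0, 0, 0, 0],
    [0, 0, 0.3, 0, 0, 0, 0],
    [0, 0, 0.3, 0, 0, 0, 0],
    [0, 0, 0.3, 0, 0, 0, 0],
    [0, 0, 0.3, 0, 0, 0, 0],
    [0, 0, 0.07, 0, 0, 0, 0],
    [0, 0, 0, 0, 0, 0, 0]
  ]
}}

```text
time_s: 19.27
eef_pos: [563.2, 305.2, 162.2]
eef_rot: [0.137, 1.568, -0.14]
force: [0.7, -0.6, 0.2]
grip_width: 42.8
```

Run:
```python
from h import *
st(); print("top"); sq("top",102); plan([(B(17,135,70),RB,4),(B(17,135,44),RB,3)],0)
```

```text
t 19.27 b [ 14.8 139.3 162.2] pos [563.2 305.2 162.2] F [ 0.7 -0.6  0.2] w 42.8
ang err deg [-0.4  0.1 -0.1]
top
[168 213] [ 85.  93. 102.]
[158 264] [-49.  92. 102.]
[200 271] [-47. -18. 102.]
[210 224] [ 77. -20. 102.]
[0, 0.15, 0.0, 0.0, 0.0, 0.0, 0.0] , [0, 0.16, -0.01, 0.0, 0.0, 0.0, 0.0] , [0, 0.15, 0.0, 0.01, 0.0, 0.0, 0.0] , [0, 0.16, -0.01, 0.0, 0.01, 0.0, 0.0] , -> [564.5 300.5  69.8] [ 16.9 134.9  69.8]
[0, 0.06, 0.0, 0.0, 0.0, 0.0, 0.0] , [0, 0.06, 0.0, 0.0, 0.0, 0.0, 0.0] , [0, 0.05, 0.0, 0.0, 0.0, 0.0, 0.0] , -> [564.4 300.4  44.3] [ 16.9 134.8  44.3]
```

Call:
{"fn": "move_arm", "kwargs": {
  "increments": [
    [0, 0.15, 0, 0, 0, 0, 0],
    [0, 0.16, -0.01, 0, 0, 0, 0],
    [0, 0.15, 0, 0.01, 0, 0, 0],
    [0, 0.16, -0.01, 0, 0, 0, 0],
    [0, 0.09, 0, 0, 0, 0, 0],
    [0, 0.08, 0, 0, 0, 0, 0],
    [0, 0, 0, 0, 0, 0, 0]
  ]
}}

```text
time_s: 20.2
eef_pos: [564.5, 302.0, 45.0]
eef_rot: [0.139, 1.567, -0.14]
force: [0.3, 0.3, -0.0]
grip_width: 42.9
```

Call:
{"fn": "move_arm", "kwargs": {
  "increments": [
    [0, 0, -0.08, 0, 0, 0, 0],
    [0, 0, -0.08, 0, 0, 0, 0],
    [0, -0.02, -0.05, 0, 0, 0, 0],
    [0, -0.04, -0.04, 0, 0, 0, 0],
    [0, -0.04, -0.04, 0, 0, 0, 0],
    [0, -0.03, -0.04, 0, 0, 0, 0],
    [0, 0, 0, 0, 0, 0, 0]
  ]
}}

```text
time_s: 21.08
eef_pos: [556.4, 253.5, 65.6]
eef_rot: [0.14, 1.566, -0.139]
force: [0.9, 1.1, 0.4]
grip_width: 43.0
```

Run:
```python
from h import *
st(); print("top"); sq("top",115); 
a=cams.grab_frame("wrist"); b=cams.grab_frame("side")[120:260,120:300]; b=cv2.resize(b,(540,420),interpolation=cv2.INTER_CUBIC)
im=cv2.resize(np.hstack([a,b]),(800,305),interpolation=cv2.INTER_AREA); cv2.imwrite("pics/c7.png",im[:,:,::-1])
```

```text
t 21.07 b [17.5 87.2 65.6] pos [556.4 253.5  65.6] F [0.9 1.1 0.4] w 43.0
ang err deg [-0.3 -0.   0. ]
top
[175 214] [ 85.  72. 115.]
[164 265] [-49.  74. 115.]
[201 271] [-47. -22. 115.]
[210 223] [ 78. -21. 115.]
```

View pics/c7.png

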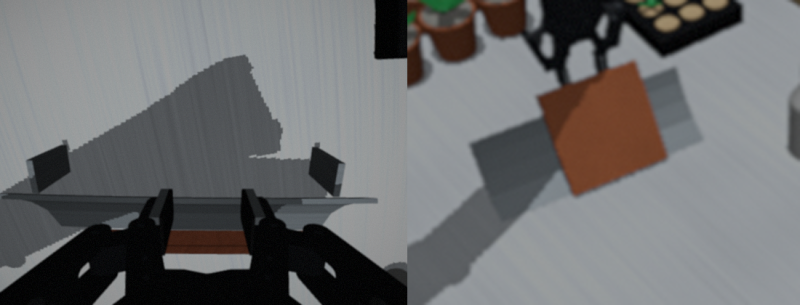

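The fingers hook the upper rim from behind, the saucer stands steeper and its foot has not slipped. I'll keep pulling.

Call:
{"fn": "move_arm", "kwargs": {
  "increments": [
    [0, -0.03, -0.05, 0, 0, 0, 0],
    [0, -0.03, -0.05, 0, 0, 0, 0],
    [0, -0.02, -0.05, 0, 0, 0, 0],
    [0, -0.02, -0.05, 0, 0, 0, 0],
    [0, -0.01, -0.05, 0, 0, 0, 0],
    [0, -0.01, -0.05, 0, 0, 0, 0],
    [0, -0.01, -0.05, 0, 0, 0, 0],
    [0, 0, -0.05, 0, 0, 0, 0]
  ]
}}

```text
time_s: 22.22
eef_pos: [545.5, 194.2, 84.6]
eef_rot: [0.139, 1.566, -0.139]
force: [0.6, 0.2, 0.0]
grip_width: 42.7
```

Run:
```python
from h import *
st(); print("top"); sq("top",140); print("wrist");sq("wrist",140)
```

```text
t 22.23 b [17.6 27.  84.6] pos [545.5 194.2  84.6] F [0.6 0.2 0. ] w 42.7
ang err deg [-0.3 -0.  -0. ]
top
[196 217] [ 85.  13. 140.]
[186 266] [-41.  14. 140.]
[202 272] [-48. -28. 140.]
[211 224] [ 74. -27. 140.]
wrist
[136 306] [-45.  23. 140.]
[171 314] [-30.  19. 140.]
[204 272] [-15.  39. 140.]
[235 258] [ -2.  45. 140.]
[240 300] [ -1.  26. 140.]
[225 351] [ -9.   1. 140.]
[342 352] [ 42.   1. 140.]
[333 258] [ 36.  45. 140.]
[347 258] [ 41.  45. 140.]
[397 314] [ 64.  20. 140.]
[423 307] [ 74.  23. 140.]
[366 240] [ 48.  52. 140.]
[197 240] [-17.  52. 140.]
```

Call:
{"fn": "move_arm", "kwargs": {
  "increments": [
    [0, 0, -0.05, 0, 0, 0, 0],
    [0, 0, -0.05, 0, 0, 0, 0],
    [0, 0, -0.05, 0, 0, 0, 0],
    [0, 0, -0.05, 0, 0, 0, 0],
    [0, 0, -0.05, 0, 0, 0, 0],
    [0, 0, 0, 0, 0, 0, 0],
    [0, 0, 0, 0, 0, 0, 0]
  ]
}}

```text
time_s: 23.2
eef_pos: [539.0, 158.2, 84.6]
eef_rot: [0.139, 1.566, -0.138]
force: [-0.5, -0.4, -0.5]
grip_width: 43.0
```

Run:
```python
from h import *
st(); print("top"); sq("top",13); print("wrist");sq("wrist",13)
```

```text
t 23.20 b [17.8 -9.6 84.6] pos [539.  158.2  84.6] F [-0.5 -0.4 -0.5] w 43.0
ang err deg [-0.4 -0.   0. ]
top
[216 225] [ 84. -25.  13.]
[207 273] [-50. -26.  13.]
[256 281] [ -47. -162.   13.]
[264 233] [  86. -160.   13.]
wrist
[193 229] [-54. -23.  13.]
[198 284] [-54. -71.  13.]
[223 259] [-32. -48.  13.]
[237 262] [-21. -51.  13.]
[223 351] [ -37. -137.   13.]
[235 365] [ -27. -152.   13.]
[226 370] [ -35. -158.   13.]
[342 370] [  70. -157.   13.]
[332 262] [ 55. -50.  13.]
[367 274] [ 84. -61.  13.]
[366 225] [ 80. -19.  13.]
```

The saucer now lies flat: xb from -48 to 85, yb from -161 to -25. Next is the seedling.

Run:
```python
from h import *
p,_=cur(); plan([(p+[0,0,75],RB,2),([458,-364,160],RB,12)],1)
```

```text
[1, -0.25, 0.0, 0.0, 0.0, 0.0, 0.0] , [1, -0.25, 0.0, 0.0, 0.01, 0.0, 0.0] , -> [538.9 158.3 159.5] [ 17.7  -9.5 159.5]
[1, 0.0, -0.29, 0.01, 0.0, 0.0, 0.0] , [1, 0.0, -0.29, 0.01, 0.0, 0.0, 0.0] , [1, 0.0, -0.29, 0.01, 0.0, 0.0, 0.0] , [1, 0.0, -0.29, 0.01, 0.0, 0.0, 0.0] , [1, 0.0, -0.3, 0.01, 0.0, 0.0, 0.0] , [1, 0.0, -0.29, 0.01, 0.0, 0.0, 0.0] , [1, 0.0, -0.3, 0.01, 0.0, 0.0, 0.0] , [1, 0.0, -0.29, 0.01, 0.0, 0.0, 0.0] , [1, 0.0, -0.3, 0.01, 0.0, 0.0, 0.0] , [1, 0.0, -0.29, 0.01, 0.0, 0.0, 0.0] , [1, 0.0, -0.3, 0.0, 0.0, 0.0, 0.0] , [1, 0.0, -0.29, 0.01, 0.0, 0.0, 0.0] , -> [ 458.5 -363.8  159.4] [  33.6 -537.5  159.4]
```

Call:
{"fn": "move_arm", "kwargs": {
  "increments": [
    [0, -0.25, 0, 0, 0, 0, 0],
    [0, -0.25, 0, 0, 0.01, 0, 0],
    [1, 0, -0.29, 0.01, 0, 0, 0],
    [1, 0, -0.29, 0.01, 0, 0, 0],
    [1, 0, -0.29, 0.01, 0, 0, 0],
    [1, 0, -0.29, 0.01, 0, 0, 0],
    [1, 0, -0.3, 0.01, 0, 0, 0],
    [1, 0, -0.29, 0.01, 0, 0, 0]
  ]
}}

```text
time_s: 24.3
eef_pos: [499.4, -103.0, 159.7]
eef_rot: [0.145, 1.565, -0.144]
force: [0.7, -0.3, -1.2]
grip_width: 85.4
```

Call:
{"fn": "move_arm", "kwargs": {
  "increments": [
    [1, 0, -0.3, 0.01, 0, 0, 0],
    [1, 0, -0.29, 0.01, 0, 0, 0],
    [1, 0, -0.3, 0.01, 0, 0, 0],
    [1, 0, -0.29, 0.01, 0, 0, 0],
    [1, 0, -0.3, 0, 0, 0, 0],
    [1, 0, -0.29, 0.01, 0, 0, 0],
    [1, 0, 0, 0, 0, 0, 0],
    [1, 0, 0, 0, 0, 0, 0]
  ]
}}

```text
time_s: 25.3
eef_pos: [458.5, -363.3, 159.2]
eef_rot: [0.145, 1.566, -0.144]
force: [0.4, 0.4, -0.5]
grip_width: 85.5
```

Run:
```python
from h import *
st(); a=cams.grab_frame("wrist"); b=cams.grab_frame("top")[180:320,130:330]; b=cv2.resize(b,(600,420),interpolation=cv2.INTER_CUBIC)
print("top");sq("top",13)
im=np.hstack([a[:,100:],b[:,:340]]); cv2.imwrite("pics/c8.png",im[:,:,::-1]); print(im.shape)
```

```text
t 25.30 b [  33.6 -537.1  159.2] pos [ 458.5 -363.3  159.2] F [ 0.4  0.4 -0.5] w 85.5
ang err deg [0.1 0.  0. ]
top
[216 225] [ 84. -25.  13.]
[207 273] [-50. -26.  13.]
[256 281] [ -47. -162.   13.]
[264 233] [  86. -160.   13.]
(420, 800, 3)
```

View pics/c8.png

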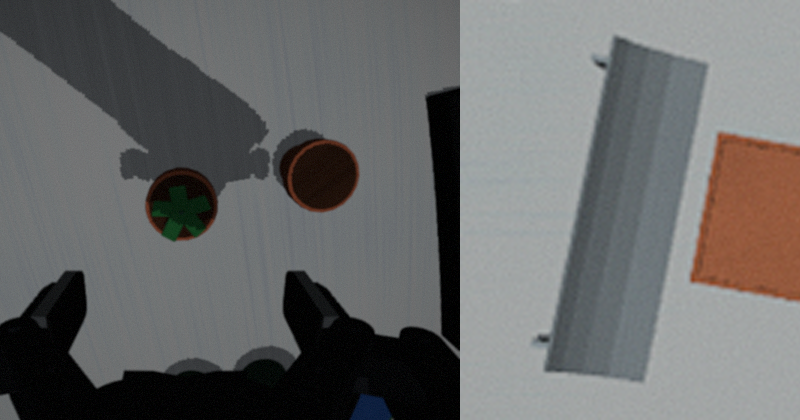

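The wrist view shows the seedling's collar centred at (282,204) in the full picture, and the bare pot at (421,175). The saucer on the right shows an inner rim line, so its rim is up.

Run:
```python
from h import *
P=at("wrist",282,204,60);print(P,tob(P),at("wrist",421,175,60)); a=at("wrist",246,204,60);b=at("wrist",318,204,60);print(np.linalg.norm(a-b))
p,_=cur(); t=P.copy()
plan([(np.r_[t[:2],110],RB,2),(np.r_[t[:2],5],RB,6)],1)
```

```text
[ 456.28854945 -362.13579505   60.        ] [  31.1494025  -536.32770582   60.        ] [ 574.71862763 -358.4739675    60.        ]
60.614669408116114
[1, 0.16, 0.0, -0.01, 0.0, 0.0, 0.0] , [1, 0.17, 0.0, -0.01, 0.0, 0.0, 0.0] , -> [ 456.2 -361.8  109.9] [  31.  -536.   109.9]
[1, 0.12, 0.0, 0.0, 0.0, 0.0, 0.0] , [1, 0.12, 0.0, 0.0, 0.0, 0.0, 0.0] , [1, 0.11, 0.0, 0.0, 0.0, 0.0, 0.0] , [1, 0.12, 0.0, 0.0, 0.0, 0.0, 0.0] , [1, 0.11, 0.0, 0.0, 0.0, 0.0, 0.0] , [1, 0.12, 0.0, 0.0, 0.0, 0.0, 0.0] , -> [ 456.2 -361.7    4.9] [  31.  -535.9    4.9]
```

Call:
{"fn": "move_arm", "kwargs": {
  "increments": [
    [1, 0.16, 0, -0.01, 0, 0, 0],
    [1, 0.17, 0, -0.01, 0, 0, 0],
    [1, 0.12, 0, 0, 0, 0, 0],
    [1, 0.12, 0, 0, 0, 0, 0],
    [1, 0.11, 0, 0, 0, 0, 0],
    [1, 0.12, 0, 0, 0, 0, 0],
    [1, 0.06, 0, 0, 0, 0, 0],
    [1, 0, 0, 0, 0, 0, 0]
  ]
}}

```text
time_s: 26.45
eef_pos: [454.7, -363.5, 29.8]
eef_rot: [0.146, 1.567, -0.145]
force: [-0.7, 0.3, 0.9]
grip_width: 85.2
```

Run:
```python
from h import *
st(); snap("wrist","w9.png",1)
```

```text
t 26.45 b [  29.9 -537.9   29.8] pos [ 454.7 -363.5   29.8] F [-0.7  0.3  0.9] w 85.2
ang err deg [0.1 0.1 0. ]
```

View pics/w9.png

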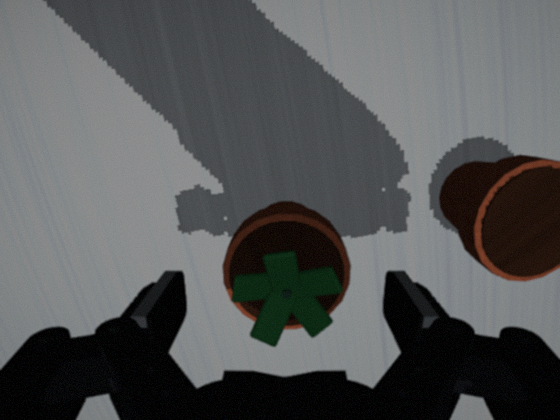

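The pot is centred between the open fingers, with its collar at (287,270) and the pads at columns 186 and 384. I'll descend about 26 mm and close.

Call:
{"fn": "move_arm", "kwargs": {
  "increments": [
    [1, 0.09, 0.01, 0, 0, 0, 0],
    [1, 0.08, 0, 0, 0, 0, 0],
    [1, 0, 0, 0, 0, 0, 0],
    [-0.3, 0, 0, 0, 0, 0, 0],
    [-0.3, 0, 0, 0, 0, 0, 0],
    [-0.3, 0, 0, 0, 0, 0, 0],
    [-0.3, 0, 0, 0, 0, 0, 0],
    [-0.3, 0, 0, 0, 0, 0, 0]
  ]
}}

```text
time_s: 27.5
eef_pos: [456.1, -362.8, 5.9]
eef_rot: [0.145, 1.564, -0.146]
force: [0.3, -0.4, 6.3]
grip_width: 58.9
```

Call:
{"fn": "move_arm", "kwargs": {
  "increments": [
    [-0.3, 0, 0, 0, 0, 0, 0],
    [-0.3, -0.05, 0, 0, 0, 0, 0],
    [-0.3, -0.1, 0, 0, 0, 0, 0],
    [-0.3, 0, 0, 0, 0, 0, 0]
  ]
}}

```text
time_s: 28.0
eef_pos: [456.3, -362.7, 28.9]
eef_rot: [0.144, 1.564, -0.146]
force: [-0.3, -0.4, -1.8]
grip_width: 59.2
```

Run:
```python
from h import *
st(); C=B(18,-93,0); print(C)
p,_=cur(); plan([(p+[0,0,110],RB,4),(np.r_[C[:2],135],RB,12)],-0.3)
```

```text
t 28.00 b [  31.3 -536.9   28.9] pos [ 456.3 -362.7   28.9] F [-0.3 -0.4 -1.8] w 59.2
ang err deg [ 0.1 -0.1 -0. ]
[524.06822551  76.17719478   0.        ]
[-0.3, -0.18, 0.0, 0.0, 0.0, 0.0, 0.0] , [-0.3, -0.18, 0.0, 0.0, 0.0, 0.0, 0.0] , [-0.3, -0.19, 0.0, 0.0, 0.0, 0.0, 0.0] , [-0.3, -0.18, 0.0, 0.0, 0.0, 0.0, 0.0] , -> [ 456.1 -362.6  138.4] [  31.  -536.8  138.4]
[-0.3, 0.0, 0.25, -0.01, 0.0, 0.0, 0.0] , [-0.3, 0.0, 0.25, -0.01, 0.0, 0.0, 0.0] , [-0.3, 0.0, 0.25, -0.01, 0.0, 0.0, 0.0] , [-0.3, 0.0, 0.25, -0.01, 0.0, 0.0, 0.0] , [-0.3, 0.0, 0.24, -0.01, 0.0, 0.0, 0.0] , [-0.3, 0.0, 0.25, -0.01, 0.0, 0.0, 0.0] , [-0.3, 0.0, 0.24, -0.01, 0.0, 0.0, 0.0] , [-0.3, 0.0, 0.25, 0.0, 0.0, 0.0, 0.0] , [-0.3, 0.01, 0.24, -0.01, 0.0, 0.0, 0.0] , [-0.3, 0.0, 0.25, 0.0, 0.0, 0.0, 0.0] , [-0.3, 0.01, 0.24, -0.01, 0.0, 0.0, 0.0] , [-0.3, 0.0, 0.25, 0.0, 0.0, 0.0, 0.0] , -> [524.4  76.3 135.2] [ 18.3 -92.8 135.2]
```

Call:
{"fn": "move_arm", "kwargs": {
  "increments": [
    [-0.3, -0.18, 0, 0, 0, 0, 0],
    [-0.3, -0.18, 0, 0, 0, 0, 0],
    [-0.3, -0.19, 0, 0, 0, 0, 0],
    [-0.3, -0.1, 0.1, 0, 0, 0, 0],
    [-0.3, 0, 0.2, -0.01, 0, 0, 0],
    [-0.3, 0, 0.25, -0.01, 0, 0, 0],
    [-0.3, 0, 0.25, -0.01, 0, 0, 0],
    [-0.3, 0, 0.25, -0.01, 0, 0, 0]
  ]
}}

```text
time_s: 29.0
eef_pos: [478.3, -204.8, 124.9]
eef_rot: [0.146, 1.566, -0.145]
force: [0.3, 0.5, -1.8]
grip_width: 59.2
```

Call:
{"fn": "move_arm", "kwargs": {
  "increments": [
    [-0.3, 0, 0.25, -0.01, 0, 0, 0],
    [-0.3, 0, 0.25, -0.01, 0, 0, 0],
    [-0.3, 0, 0.25, -0.01, 0, 0, 0],
    [-0.3, 0, 0.25, -0.01, 0, 0, 0],
    [-0.3, 0, 0.25, -0.01, 0, 0, 0],
    [-0.3, 0, 0.25, 0, 0, 0, 0],
    [-0.3, 0, 0.2, 0, 0, 0, 0],
    [-0.3, 0, 0.1, 0, 0, 0, 0]
  ]
}}

```text
time_s: 30.0
eef_pos: [520.6, 62.3, 124.8]
eef_rot: [0.143, 1.566, -0.143]
force: [-0.1, -0.0, -1.9]
grip_width: 59.1
```

Call:
{"fn": "move_arm", "kwargs": {
  "increments": [
    [-0.3, 0, 0.08, 0, 0, 0, 0],
    [-0.3, 0, 0, 0, 0, 0, 0],
    [-0.3, 0, 0, 0, 0, 0, 0]
  ]
}}

```text
time_s: 30.38
eef_pos: [522.9, 71.0, 125.0]
eef_rot: [0.146, 1.566, -0.147]
force: [0.1, -0.4, -1.7]
grip_width: 59.2
```

Run:
```python
from h import *
st(); print("wrist");sq("wrist",13); print("top");sq("top",13); snap("wrist","w10.png",1)
p,_=cur(); plan([(B(18,-93,40),RB,4),(B(18,-93,13),RB,4)],-0.3)
```

```text
t 30.38 b [ 17.8 -98.3 125. ] pos [522.9  71.  125. ] F [ 0.1 -0.4 -1.7] w 59.2
ang err deg [ 0.2  0.  -0. ]
wrist
[365 111] [ 84. -23.  13.]
[198 113] [-54. -24.  13.]
[220 327] [ -48. -228.   13.]
[224 275] [ -40. -171.   13.]
[275 242] [   8. -138.   13.]
[329 257] [  58. -153.   13.]
[354 319] [  85. -220.   13.]
top
[246 230] [  85. -109.   13.]
[247 280] [ -49. -137.   13.]
[256 281] [ -47. -162.   13.]
[264 233] [  86. -160.   13.]
[-0.3, 0.14, 0.01, 0.0, 0.0, 0.0, 0.0] , [-0.3, 0.14, 0.01, 0.0, 0.0, 0.0, 0.0] , [-0.3, 0.14, 0.01, 0.0, 0.0, 0.0, 0.0] , [-0.3, 0.15, 0.0, 0.0, 0.0, 0.0, 0.0] , -> [523.8  75.8  39.6] [ 17.8 -93.4  39.6]
[-0.3, 0.04, 0.0, 0.0, 0.0, 0.0, 0.0] , [-0.3, 0.05, 0.0, 0.0, 0.0, 0.0, 0.0] , [-0.3, 0.04, 0.0, 0.0, 0.0, 0.0, 0.0] , [-0.3, 0.05, 0.0, 0.0, 0.0, 0.0, 0.0] , -> [523.8  75.8  12.6] [ 17.8 -93.4  12.6]
```

View pics/w10.png

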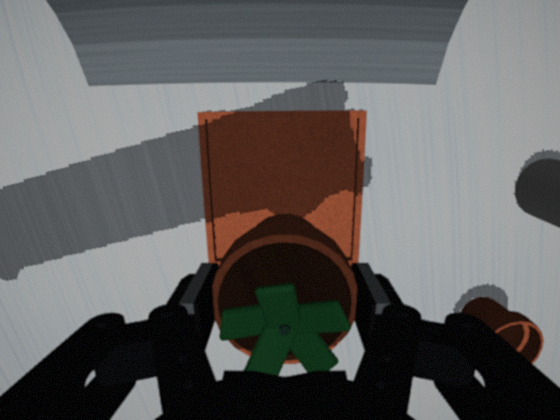

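The wrist view shows the saucer rim-up with its rim line inside the edge, far edge at row 111. The pot hangs upright in the grip. I'll lower to just above the saucer floor.

Call:
{"fn": "move_arm", "kwargs": {
  "increments": [
    [-0.3, 0.14, 0.01, 0, 0, 0, 0],
    [-0.3, 0.14, 0.01, 0, 0, 0, 0],
    [-0.3, 0.14, 0.01, 0, 0, 0, 0],
    [-0.3, 0.15, 0.01, 0, 0, 0, 0],
    [-0.3, 0.07, 0, 0, 0, 0, 0],
    [-0.3, 0.05, 0, 0, 0, 0, 0],
    [-0.3, 0.04, 0, 0, 0, 0, 0],
    [-0.3, 0, 0, 0, 0, 0, 0]
  ]
}}

```text
time_s: 31.52
eef_pos: [524.1, 78.2, 15.6]
eef_rot: [0.145, 1.566, -0.145]
force: [-1.0, -0.0, -1.6]
grip_width: 59.0
```

Call:
{"fn": "move_arm", "kwargs": {
  "increments": [
    [-0.3, 0.01, 0, 0, 0, 0, 0],
    [-0.3, 0, 0, 0, 0, 0, 0]
  ]
}}

```text
time_s: 31.78
eef_pos: [524.3, 78.4, 14.3]
eef_rot: [0.145, 1.565, -0.145]
force: [0.4, 0.5, -1.5]
grip_width: 58.9
```

Call:
{"fn": "move_arm", "kwargs": {
  "increments": [
    [-0.3, 0.01, -0.01, 0, 0, 0, 0],
    [-0.3, 0.005, 0, 0, 0, 0, 0],
    [-0.3, 0, 0, 0, 0, 0, 0]
  ]
}}

```text
time_s: 32.15
eef_pos: [523.7, 76.8, 11.7]
eef_rot: [0.145, 1.566, -0.145]
force: [-0.5, -0.7, -0.4]
grip_width: 58.5
```

Call:
{"fn": "move_arm", "kwargs": {
  "increments": [
    [-0.3, 0.01, 0, 0, 0, 0, 0],
    [-0.3, 0, 0, 0, 0, 0, 0]
  ]
}}

```text
time_s: 32.4
eef_pos: [524.0, 76.9, 10.9]
eef_rot: [0.146, 1.566, -0.145]
force: [-1.5, -0.7, 4.3]
grip_width: 58.9
```

The pot is standing on the saucer floor (+4.3 N). Release and retreat.

Call:
{"fn": "move_arm", "kwargs": {
  "increments": [
    [0.2, 0, 0, 0, 0, 0, 0],
    [0.6, 0, 0, 0, 0, 0, 0],
    [1, 0, 0, 0, 0, 0, 0],
    [1, 0, 0, 0, 0, 0, 0],
    [1, 0, 0, 0, 0, 0, 0],
    [1, -0.1, 0, 0, 0, 0, 0],
    [1, -0.2, 0, 0, 0, 0, 0],
    [1, -0.3, 0, 0, 0, 0, 0]
  ]
}}

```text
time_s: 33.4
eef_pos: [523.0, 76.5, 101.2]
eef_rot: [0.145, 1.567, -0.146]
force: [-0.0, 0.7, 0.9]
grip_width: 85.3
```

Call:
{"fn": "move_arm", "kwargs": {
  "increments": [
    [1, -0.3, 0, 0, 0, 0, 0],
    [1, -0.1, -0.25, 0, 0, 0, 0],
    [1, 0, -0.3, 0, 0, 0, 0],
    [1, 0, -0.3, 0, 0, 0, 0],
    [1, 0, -0.3, 0, 0, 0, 0],
    [1, 0, -0.3, 0, 0, 0, 0],
    [1, 0, -0.1, 0, 0, 0, 0],
    [1, 0, 0, 0, 0, 0, 0]
  ]
}}

```text
time_s: 34.4
eef_pos: [481.1, -152.2, 160.9]
eef_rot: [0.147, 1.565, -0.146]
force: [0.1, 0.9, 0.2]
grip_width: 85.0
```

Run:
```python
from h import *
st(); im=cams.grab_frame("top"); sd=cams.grab_frame("side")
a=cv2.resize(im[120:320,150:430],(560,400),interpolation=cv2.INTER_CUBIC); b=cv2.resize(sd[140:360,160:292],(240,400),interpolation=cv2.INTER_CUBIC)
cv2.imwrite("pics/c11.png",np.hstack([a,b])[:,:,::-1])
sq("top",13)
g=cv2.inRange(cv2.cvtColor(im,cv2.COLOR_RGB2HSV),(50,150,40),(75,255,255)); g[:,:180]=0;g[:,330:]=0;g[:205]=0
v,u=np.nonzero(g); print(len(u),"leaf",tob(at("top",u.mean(),v.mean(),90)).round(1))
old=cv2.cvtColor(cv2.resize(cv2.imread("pics/top0.png"),(560,420),interpolation=cv2.INTER_AREA),cv2.COLOR_BGR2RGB)
for n,(x0,y0,x1,y1) in dict(bare=(380,212,418,250),empty=(280,165,316,205),spray=(232,145,266,180)).items():
    print(n,np.abs(im[y0:y1,x0:x1].astype(int)-old[y0:y1,x0:x1]).mean().round(1))
```

```text
t 34.40 b [  17.4 -325.4  160.9] pos [ 481.1 -152.2  160.9] F [0.1 0.9 0.2] w 85.0
ang err deg [ 0.2 -0.1  0.1]
[216 225] [ 84. -25.  13.]
[207 273] [-50. -26.  13.]
[256 281] [ -47. -162.   13.]
[264 233] [  86. -160.   13.]
143 leaf [ 19.9 -95.6  90. ]
bare 8.7
empty 9.2
spray 9.3
```

Run:
```python
from h import *
im=cams.grab_frame("top"); g=cv2.cvtColor(im,cv2.COLOR_RGB2GRAY).astype(np.float32)
old=cv2.resize(cv2.imread("pics/top0.png",0),(560,420),interpolation=cv2.INTER_AREA).astype(np.float32)
for n,(x0,y0,x1,y1) in dict(bare=(378,212,418,252),empty=(278,167,318,207),spray=(230,145,270,185),none=(60,110,100,150)).items():
    h=cv2.createHanningWindow((40,40),cv2.CV_32F); print(n,cv2.phaseCorrelate(old[y0:y1,x0:x1],g[y0:y1,x0:x1],h))
s=cams.grab_frame("side"); m=cv2.inRange(cv2.cvtColor(s,cv2.COLOR_RGB2HSV),(50,130,30),(75,255,255))
for z in(60,75,90): print(z,proj("side",B(18,-93,z)).round(0))
m[:150]=0;m[:,:160]=0;m[:,290:]=0; v,u=np.nonzero(m); print("leaf side",len(u),u.mean(),v.mean())
```

```text
bare ((0.1897655339519666, 0.1320011692859886), 0.9292920497059822)
empty ((-0.0032356576809640103, -0.02894644160289772), 0.9394252932071686)
spray ((-0.001944444167111925, 0.003908183494605311), 0.9480442309379578)
none ((-0.005917284605732931, -0.014834460726373067), 0.9454705482721328)
60 [230. 206.]
75 [230. 202.]
90 [229. 199.]
leaf side 104 229.97115384615384 200.67307692307693
```

```bash
python3 -c "
from h import *
st(); print(workorder.close_job())"
```

```text
t 34.65 b [  17.3 -323.2  160.2] pos [ 481.5 -150.   160.2] F [ 0.3 -0.   0.6] w 85.1
ang err deg [-0.1  0.   0. ]
the job is handed in; nothing more can be done
None
```

The job is done and handed in at 34.65 s of the 72 s. I pushed the saucer up the backstop until it leaned there by itself. I then hooked it from behind and pulled it over rim-up, and stood the seedling in it.

**What the last checks showed:**
- **Saucer and seedling:** The saucer lies flat. The leaves are within about 3 mm of its centre in the top view, and in the side view they sit where an upright pot's would.
- **Other things:** The empty pot and the bottle show no movement, and the bare pot shows 0.2 px (about 0.5 mm), which may be image noise or shadow. The gripper is open and well away from everything.

**What went wrong or disagreed:**
- **First push missed:** It passed over the saucer without touching it. The open fingertips proved to be about 40 mm behind the TCP, much more than the 13 mm I had assumed. I lowered the hand and the second push worked.
- **Last picture not viewed:** I had used all 12 views, so the final check is by numbers only.
- **Grip opening:** It read 59 mm on the pot, against the 62 mm collar.

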